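Close a tasting-sheet holder and tuck its flap beneath the lip

ROBOT

A 6-joint arm with a two-finger parallel gripper is mounted at the origin on the work surface; the furniture and walls round the work are solid. World frame = base frame: x ahead of the robot, y to its left, z up, the work surface at z = 0. Lengths are in m, angles in rad, forces in N, time in s.
With the tool pointing down it reaches from about 0.375 to 0.9 m from the base axis. Payload 3.1 kg.
Tool frame: the origin (TCP) lies at the centre of the arm's flange, where the gripper is bolted on; the fingertips stand robot.tip_extent ahead of it and the grasp point (between the pads) lies 164 mm ahead of it (robot.tip_extent is the distance from the TCP to the fingertips, in m); z points along the fingers, y is the line along which they close (so a half turn about z gives the same grasp; the last joint's range is limited). The gripper opens to 87 mm and grips with 3 to 60 N. Pads are 19 mm wide; open, the fingers measure 117 mm over their backs; the gripper's body (75 mm by 190 mm) begins 51 mm behind the grasp point.
Start: joints at [-1.435, 0.527, 1.433, -0, 1.181, -0.178], TCP at [0.193, -0.594, 0.405] pointing down, gripper open.
Joint ranges: [-3.08, 3.08], [-0.75, 2.2], [0.22, 2.44], [-1.43, 4.57], [0, 2.65], [-2.85, 2.85]. Speed limits (rad/s): [2.79, 2.79, 3.14, 3.14, 3.14, 3.14].

INTERFACE

Orientations are given as a unit quaternion [x, y, z, w].
In Python, from rig import get_obs, camera, hand_in, cut_out, robot gives the robot as it stands.
- The arm moves only by the tool step_arm, never from a script. Its argument "rows" is a list of rows, each a list of 6 numbers: the shift along the world's x, y, z in m, then the turn, a rotation vector about the world's x, y, z in degrees. A call has 1 to 12 rows; each row shifts and turns the commanded pose from where the row before left it; what a row does not reach is not made up. A row lasts 1/8 s, in which the tool goes at most 62.5 mm and 10.7 degrees, less where a joint would pass 70% of its speed; a pose out of reach is approached as far as the arm can. A call is refused whole if a number of a shift passes 0.0625 or a number of a turn 10.7, either way. A call with a gripper value outside its range is refused whole. "jaw" is the finger opening in m, from 0 to 0.087, set as the call begins (left out, the last holds). The fingers move at their own pace and stop on an object; "squeeze" is the grip in N (left out, the last holds). Time passes only in rows, so rows that do not move let the fingers close. It gives the time, the measured TCP pose, the force, the opening and the grip force at its end, in the units of the state.
- get_obs(): the state, without advancing time (a new reading comes with each control period).
- camera(name): name is "scene" or "top" or "wrist"; returns a dict with "pixels" (420x560x3 uint8, blue, green, red), "depth" (420x560 float32, m along the optical axis (not along the pixel's ray), 0 where there is no reading), "fov_y" (degrees; the focal length in pixels is half the picture's height over the tangent of half this angle, whatever the lens; pixels are square), "cx", "cy" (the principal point, pixels), "k1" (the pictures are not rectified: a ray, as slopes to the right and down, at radius r is drawn at 1 + k1 r^2 times it, then the intrinsics apply), "extrinsics" (4x4, takes a point from camera to world coordinates); the wrist camera has in their place "mount" (4x4, takes a point from camera to tool coordinates, whose origin is the TCP and whose axes are the flange's). Camera axes: x right, y up, looking along -z (the intrinsics and any distortion apply to the point x, -y, -z); pixel columns grow to the right and rows downward; lengths in m; the calibration is good to about 2 mm. A picture is of the moment at which its call begins: read the wrist's pose just before it.
- hand_in(): hands the job in; it is judged then, once.
Trained networks look in the newest picture that a camera, given by its name, has taken for a name from the list of things; names that differ only in an ending like _2 or _b are one class to them, and where a whole thing is asked for, a point or a joint stands for the part that bears it (a point fixed in the world has none). Each returns a list of dicts, best first, with "confidence" (0 to 1); they miss things now and then, are a little off and sometimes report something else, mostly with a low value. They report only what shows in the picture. A call takes as long as a camera call.
- cut_out(label, camera): "region" (420x560 bool, what is visible of it) and "extent" ([centre column, centre row, width, height] in pixels, round what is visible of it).
The state is a dict: "time": time; "q": joint angles; "joint_velocities": joint speeds; "joint_torque": joint torques, N m; "position": TCP position; "tool_rot": TCP orientation; "ft_force": force on the tool from outside, world axes, zero at the start; "moment": the same for the moment, N m; "grip_width": finger opening in m; "grip_force": force on a finger pad.
Only numpy, scipy, OpenCV 4.12 (cv2) and the standard library are available. Lean on these libraries where they do the work, as an engineer would, in place of code of your own. Each camera call takes 0.05 s, during which the arm holds its last target. There are 200 camera calls.

TASK

Close the tasting-sheet holder using only the fingertips: push its sprung red cover flap over until it lies flat on the board, then, keeping it pressed down, push it along toward the brass lip until it is fully home, its free edge tucked beneath the lip, so that it stays shut when you let go. Do not grasp or pinch the flap or pick anything up, press no harder than needed, and leave the things standing round it where they are.

Things in the scene. Friction and masses are not known exactly. Their poses are not given: they have to be found in the camera images.
- holder: tasting-sheet holder: dark walnut board 204 x 150 x 14 mm with a white sheet, fixed to the table, turned up to 1 rad either way. Origin: centre of underside; x points from the lip end to the hinge end, y across, z up. Two brass cheeks (x = 31 to 93 mm, 5 mm thick, at y = +-63.5 mm, tops at z = 29 mm) carry the hinge pin in slots
- lip (a point): underside of the brass lip, middle of its edge toward the hinge: holder frame (-74, 0, 25.5) mm. Lip 4 mm thick, 130 mm wide, 20 mm deep to a brass wall at x = -94 mm; in front a flare rises toward the hinge to x = -63, z = 35 mm as lead-in. The flap held flat passes beneath with 3.5 mm to spare; if its edge is higher the lip stops it
- flap_hinge (a point): middle of the hinge pin (10 mm thick, 116 mm long), 20 mm above the table; holder frame x = 79 mm when the slide reads 0, moving toward the lip (-x) with the slide. The frame turns with the flap: -x runs along the flap from pin to free edge, y along the pin, +z is the outer face's normal (up when the flap is shut)
- flap_edge (a point): middle of the flap's free edge, 131 mm from the hinge pin. The flap is a stiff red plate 110 mm wide (y) and 4 mm thick, its mid-plane through the pin; shut, its outer face is 22 mm above the table
- thumb_step (a point): top middle of the brass thumb rest on the flap's outer face, 80 mm from the pin: a step 70 mm wide (y), 8 mm high, facing the hinge, sloping to nothing toward the free edge at 106 mm. A fingertip on the bare plate between hinge and step (55 to 70 mm from the pin) can press the flap down and push it along against the step
- lining: the cork lining on the flap's inner face, 100 x 96 x 1.6 mm, from 18 to 118 mm from the pin; not to be gripped: a finger pushing on it with more than 4 N counts as pinching. Its frame is that of flap_hinge. Pressing or squeezing flap or holder with over 40 N also fails
- flap (a joint): angle of the flap (rad): 0 = shut flat (stop); grows as it opens, 1.57 upright, 2.0 at most; starts at 1.2 to 1.75. A spring (0.10 N m/rad about 1.5 rad) with some friction lifts it back up if let go untucked; about 2 N at the thumb step holds it shut. Tucked and let go, it rests up against the lip at 0.02 to 0.04
- flap_slide (a joint): how far hinge and flap have slid toward the lip (m): 0 = back stop, 0.036 = fully home (front stop); starts at 0 to 0.004. Stays where it is left (friction 2 N). The free edge goes beneath the lip from 0.022 on and lies 14 mm beneath it at home. If slid beyond 0.009 before the flap is down, the edge lands on the flare
- stopper_0: turned steel bottle stopper, 33 mm wide, 49 mm high, standing; bystander. Origin: centre of its underside
- cork_2: used cork, 21 mm wide, 44 mm high, standing; bystander. Origin: centre of its underside
- foil_cutter: round black foil cutter, 43 mm wide, 18 mm high; bystander. Origin: centre of its underside
- waiters_friend: folding waiter's corkscrew, 30 x 114 x 16 mm, lying; bystander. Origin: centre of its underside
- tasting_glass_1: small empty tasting glass, 65 mm wide, 155 mm high; bystander. Origin: centre of its foot
- wine_glass_0: large glass of red wine, 86 mm wide, 215 mm high; bystander. Origin: centre of its foot

How it is judged:
On the way, in this order (a step that is already met when the one before it is completed fails the run):
1. the flap is folded down flat, before its edge is under the lip (value of joint flap below 0.08 rad and value of joint flap_slide below 0.024 m).
2. the flap is pushed home with its edge beneath the lip (value of joint flap below 0.06 rad and value of joint flap_slide above 0.03 m), for 0.2 s.
At the end, for the whole second after the job is handed in: The flap is shut (within 0.06 rad), slid at least 30 of its 36 mm toward the lip with its free edge beneath the lip, at rest, and stays so by itself; the six bystanders are within 30 mm of where they stood, the upright ones upright (all of step 2 and velocity of joint flap between -0.05 and 0.05 rad/s and x of flap_edge in the frame of holder below -0.08 m and z of flap_edge in the frame of holder below 0.0265 m and distance of each of stopper_0, cork_2, foil_cutter, waiters_friend, tasting_glass_1, wine_glass_0 from where it was at the start of the episode below 0.03 m and angle between each of stopper_0, cork_2, tasting_glass_1, wine_glass_0's own z axis and vertical below 0.2 rad); the robot touches nothing.
It fails at once if the flap is pinched (a finger works on its cork-lined inner face) (contact force between the fingers and lining above 4 N).
It fails at once if the flap or holder is squeezed or pressed hard (over 40 N) (contact force between the fingers and holder above 40 N).
It fails at once if a bystander is disturbed or lifted (distance of any of stopper_0, cork_2, foil_cutter, waiters_friend, tasting_glass_1, wine_glass_0 from where it was at the start of the episode above 0.03 m or angle between any of stopper_0, cork_2, tasting_glass_1, wine_glass_0's own z axis and vertical above 0.35 rad).
It also fails if it takes over 42 s, if anything falls off the work surface, if the arm or the gripper's body presses on something with over 40 N, if the wrist force passes 120 N, or if a joint passes its speed limit or range.

## Working session

There is one attempt and no reset: what is moved stays moved. The work goes in short steps, Python scripts to look and compute and a tool call to move; the robot and the scene stay as the last step left them, time stands still between calls to the robot, and variables do not carry over. Pictures are saved under pics/ and viewed, at most 10 in all, crops included, and the job is handed in when it is done.

Besides the shell and the picture viewer there is one more tool, called after "Emit:" in YAML: its name, and indented under it one key for each argument. step_arm: Moves the arm, as the interface text tells. Its arguments: {"type":"object","properties":{"rows":{"type":"array"},"jaw":{"type":"number"},"squeeze":{"type":"number"}},"required":["rows"]}

```bash
mkdir -p pics; ls
cat > h.py <<'E'
import numpy as np, cv2
from rig import *
def cloud(c, ext=None):
    h,w=c["depth"].shape; f=h/2/np.tan(np.radians(c["fov_y"])/2)
    u,v=np.meshgrid(np.arange(w),np.arange(h))
    K=np.array([[f,0,c["cx"]],[0,f,c["cy"]],[0,0,1.]])
    p=cv2.undistortPoints(np.stack([u,v],-1).reshape(-1,1,2).astype(np.float64),K,np.array([c["k1"],0,0,0.])).reshape(h,w,2)
    d=c["depth"]; P=np.stack([p[...,0]*d,-p[...,1]*d,-d],-1)
    E=np.array(c["extrinsics"]) if ext is None else ext
    return P@E[:3,:3].T+E[:3,3]
E
python3 - <<'E'
from h import *
print(get_obs(), robot.tip_extent)
ims=[]
for n in ["scene","top"]:
    c=camera(n); cv2.imwrite(f"pics/{n}0.png",c["pixels"]); W=cloud(c); np.savez(f"{n}.npz",W=W,px=c["pixels"],d=c["depth"])
    for l in ["holder","flap_edge","lip","thumb_step","stopper_0","cork_2","foil_cutter","waiters_friend","tasting_glass_1","wine_glass_0"]:
        for r in cut_out(l,n)[:1]:
            m=r["region"]&(c["depth"]>0); q=W[m]
            if len(q): print(n,l,round(r["confidence"],2),np.round(r["extent"]),m.sum(),np.round(np.median(q,0),3),np.round(np.percentile(q,3,axis=0),3),np.round(np.percentile(q,97,axis=0),3))
E
```

```text
pics
{'time': 0.0, 'q': array([-1.43547475e+00,  5.28438307e-01,  1.43389128e+00, -3.04833797e-05,
        1.18140174e+00, -1.78506025e-01]), 'joint_velocities': array([-1.90597968e-03,  6.34122907e-04,  1.10478673e-03, -1.80722510e-04,
        9.45097941e-04, -8.73850956e-05]), 'joint_torque': array([ 6.29163223e-04, -4.40040779e+01, -1.76596177e+01,  6.33814163e-02,
        5.83352835e-02, -1.70624321e-04]), 'position': array([ 0.19291224, -0.59412005,  0.40379185]), 'tool_rot': array([ 9.87712798e-01,  1.56276311e-01,  8.99635015e-06, -1.06939111e-03]), 'ft_force': array([0.00806567, 0.42161003, 0.10533268]), 'moment': array([ 0.05685086, -0.03871845, -0.03450976]), 'grip_force': 0.0, 'grip_width': 0.08676430505701342} 0.1822
scene holder 0.6 [279. 219.  89. 100.] 4858 [ 0.52  -0.001  0.029] [ 0.405 -0.137  0.007] [0.591 0.059 0.145]
scene flap_edge 0.8 [262. 196.  43.  54.] 1902 [0.551 0.027 0.092] [ 0.512 -0.005  0.028] [0.593 0.059 0.151]
scene lip 0.6 [276. 220.  90.  96.] 4723 [ 0.519 -0.002  0.03 ] [ 0.405 -0.135  0.009] [0.59  0.059 0.144]
scene thumb_step 0.64 [264. 198.  
[... 957 characters left out ...]
 [0.588 0.067 0.144]
top thumb_step 0.94 [273. 215.  26.  43.] 457 [0.548 0.03  0.101] [ 0.511 -0.001  0.028] [0.589 0.06  0.152]
top stopper_0 0.31 [291. 229.  77.  72.] 2511 [ 0.52  -0.001  0.017] [ 0.449 -0.096  0.01 ] [0.588 0.069 0.143]
top cork_2 0.63 [337. 219.   7.   9.] 40 [ 0.553 -0.161  0.04 ] [ 0.548 -0.169  0.016] [ 0.562 -0.155  0.047]
top waiters_friend 0.32 [383. 158.  33.  61.] 1284 [ 0.703 -0.32   0.16 ] [ 0.671 -0.357 -0.001] [ 0.754 -0.284  0.213]
top tasting_glass_1 0.87 [163. 247.  31.  36.] 734 [0.487 0.336 0.113] [0.459 0.308 0.001] [0.52  0.363 0.155]
top wine_glass_0 0.92 [385. 155.  36.  61.] 1329 [ 0.704 -0.322  0.158] [ 0.671 -0.366 -0.003] [ 0.861 -0.284  0.212]
```

Run:
```python
import cv2,numpy as np
t=cv2.imread("pics/top0.png")[100:310,140:420]; s=cv2.imread("pics/scene0.png")[130:310,190:430]
cv2.imwrite("pics/t1.png",cv2.resize(t,(800,600),interpolation=cv2.INTER_CUBIC))
cv2.imwrite("pics/s1.png",cv2.resize(s,(800,600),interpolation=cv2.INTER_CUBIC))
```

```text
(no output)
```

View pics/t1.png

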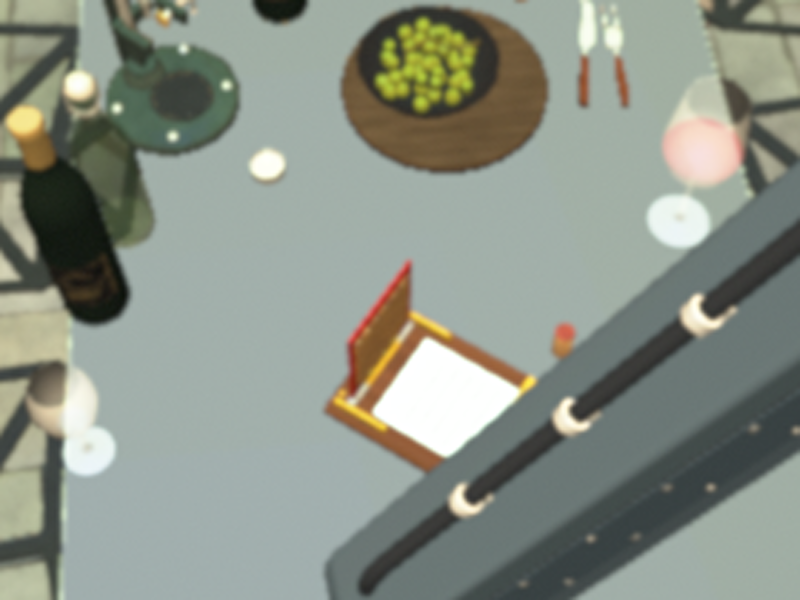

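View pics/s1.png

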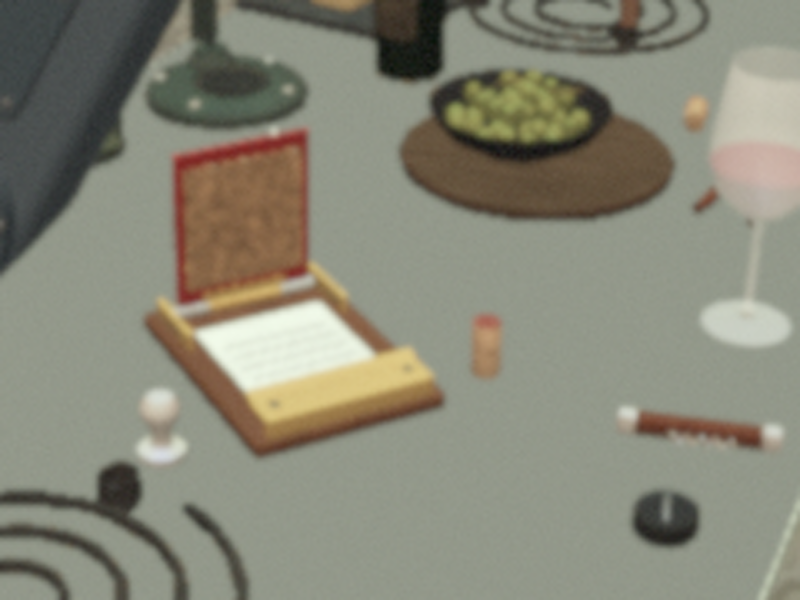

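Run:
```python
from h import *
for n,box in [("scene",(225,150,330,275)),("top",(240,180,340,275))]:
    z=np.load(n+".npz"); W=z["W"]; px=z["px"].astype(int)
    m=np.zeros(W.shape[:2],bool); m[box[1]:box[3],box[0]:box[2]]=1
    m&=z["d"]>0
    inn=m&(np.abs(W[...,0]-.51)<.15)&(np.abs(W[...,1]+.02)<.15)
    b,g,r=px[...,0],px[...,1],px[...,2]
    low=inn&(W[...,2]>.009)&(W[...,2]<.038)
    k=cv2.morphologyEx(low.astype(np.uint8),cv2.MORPH_OPEN,np.ones((3,3))); 
    nn,lab,st,_=cv2.connectedComponentsWithStats(k); i=1+np.argmax(st[1:,4]); L=W[lab==i]
    print(n,len(L),cv2.minAreaRect((L[:,:2]*1000).astype(np.float32)))
    top=W[inn&(W[...,2]>.05)&(W[...,2]<.2)&(r-b>30)]
    c=np.median(top,0); d=top-c; 
    for _ in range(5):
        u,s,v=np.linalg.svd(d-d.mean(0),full_matrices=False); e=(d-d.mean(0))@v[2]; d=d[abs(e)<.006]
    nv=v[2]; print("flap",len(d),c,"n",nv,"ang z",np.degrees(np.arcsin(nv[2])),"yaw n",np.degrees(np.arctan2(nv[1],nv[0])),"max z",np.percentile(top[:,2],[98,99.5]), d.mean(0)+c)
    wh=W[inn&(b>190)&(r>190)&(W[...,2]<.03)]; print("sheet",len(wh),np.median(wh,0),cv2.minAreaRect((wh[:,:2]*1000).astype(np.float32)))
    br=W[inn&(r-b>60)&(g>140)&(W[...,2]>.02)&(W[...,2]<.04)]; print("brass",len(br),cv2.minAreaRect((br[:,:2]*1000).astype(np.float32)))
```

```text
scene 2930 ((504.93768310546875, -34.88133239746094), (205.8911590576172, 152.0915069580078), 52.06064224243164)
flap 1530 [0.55092915 0.02700885 0.10442365] n [-0.61463831 -0.78879994 -0.00379546] ang z -0.21746445226289982 yaw n -127.92596567808121 max z [0.15283578 0.15432068] [0.55130168 0.02657125 0.10370111]
sheet 806 [ 0.50922916 -0.02642752  0.01758146] ((469.24371337890625, -7.734474182128906), (109.66195678710938, 208.72573852539062), 65.42932891845703)
brass 711 ((500.3033142089844, -39.36820983886719), (192.42221069335938, 131.8184356689453), 51.96142578125)
top 2007 ((515.0687866210938, -16.03704833984375), (168.46742248535156, 151.13186645507812), 51.8852653503418)
flap 436 [0.5476749  0.03106856 0.11033771] n [-0.61940124 -0.78505647  0.00533266] ang z 0.30554008055751875 yaw n -128.27306582218773 max z [0.15377728 0.15526847] [0.54783665 0.0305746  0.10857807]
sheet 1142 [ 0.50669098 -0.02857902  0.01607846] ((510.3401184082031, -25.011032104492188), (138.9845733642578, 109.31051635742188), 52.73000717163086)
brass 141 ((519.9609375, -40.26673889160156), (223.5435028076172, 139.70904541015625), 70.86995697021484)
```

```bash
cat > plan.py <<'E'
from h import *
from scipy.spatial.transform import Rotation as R
yaw=np.radians(52); O=np.array([.505,-.035,0]); H=R.from_euler('z',yaw).as_matrix()
def tcp(x,z,t,y=0):  # tip-end centre in holder mm, tilt deg -> TCP world
    t=np.radians(t); return O+H@(np.array([x,y,z])/1000+.1822*np.array([np.sin(t),0,np.cos(t)]))
def rot(t): return R.from_matrix(H)*R.from_euler('y',t,degrees=True)*R.from_euler('x',180,degrees=True)
def front(c,t): t=np.radians(t); return c[0]+9.5*np.cos(t), c[1]-9.5*np.sin(t)
def arc(th,r=68,pin=77): return pin-r*np.cos(th)+2*np.sin(th), 20+r*np.sin(th)+2*np.cos(th)
def delta(p,q,x,z,t):
    return np.round(tcp(x,z,t)-p,4), np.round((rot(t)*R.from_quat(q).inv()).as_rotvec(degrees=True),1)
E
python3 - <<'E'
from plan import *
for n in ["scene","top"]:
    z=np.load(n+".npz"); W=z["W"]; Q=(W-O)@H
    m=(z["d"]>0)&(Q[...,0]>.12)&(Q[...,0]<.4)&(abs(Q[...,1])<.2)&(W[...,2]>.05)
    q=Q[m]; 
    for a in np.arange(.12,.4,.04):
        k=q[(q[:,0]>=a)&(q[:,0]<a+.04)]
        if len(k): print(n,round(a,2),len(k),k[:,1:].min(0),k[:,1:].max(0))
o=get_obs(); p,q=o["position"],o["tool_rot"]
x,z_=front((115,85),25); print("approach",x,z_,tcp(x,z_,25),delta(p,q,x,z_,25),delta(p,q,x,z_,0))
prev=None
for deg in [90,80,70,60,50,40,30,20,10,0]:
    t=min(25,deg); x,z_=front(arc(np.radians(deg)),t); P=tcp(x,z_,t)
    print(deg,t,round(x,1),round(z_,1),P.round(4), None if prev is None else (P-prev).round(4)); prev=P
E
```

```text
scene 0.36 1 [0.1061657  0.32035844] [0.1061657  0.32035844]
top 0.32 383 [0.07644765 0.05102685] [0.11974208 0.22646586]
top 0.36 1332 [-0.01963618  0.05017093] [0.13375652 0.32216405]
approach 123.60992397684818 80.98512651346336 [0.62850845 0.1230836  0.24611441] (array([ 0.4356,  0.7175, -0.1586]), array([-14.5,  20.8,  33.5])) (array([ 0.3882,  0.6569, -0.1416]), array([ 0.,  0., 34.]))
90 25 87.6 84.0 [0.6063 0.0947 0.2491] None
80 25 75.8 83.3 [0.5991 0.0854 0.2484] [-0.0073 -0.0093 -0.0007]
70 25 64.2 80.6 [0.592  0.0763 0.2457] [-0.0071 -0.0091 -0.0027]
60 25 53.3 75.9 [0.5852 0.0677 0.241 ] [-0.0067 -0.0086 -0.0047]
50 25 43.4 69.4 [0.5791 0.0599 0.2345] [-0.0061 -0.0078 -0.0065]
40 25 34.8 61.2 [0.5738 0.0531 0.2264] [-0.0053 -0.0068 -0.0081]
30 25 27.7 51.7 [0.5695 0.0475 0.2168] [-0.0044 -0.0056 -0.0095]
20 20 22.7 41.9 [0.5573 0.032  0.2131] [-0.0121 -0.0155 -0.0037]
10 10 19.7 32.1 [0.5366 0.0055 0.2116] [-0.0207 -0.0265 -0.0015]
0 0 18.5 22.0 [ 0.5164 -0.0204  0.2042] [-0.0202 -0.0259 -0.0074]
```

Emit:
step_arm:
  rows:
    - [0.03,0.05,0.001,-1.21,1.73,2.79]
    - [0.03,0.05,0.001,-1.21,1.73,2.79]
    - [0.03,0.05,0.001,-1.21,1.73,2.79]
    - [0.03,0.05,0.001,-1.21,1.73,2.79]
    - [0.03,0.05,0.001,-1.21,1.73,2.79]
    - [0.03,0.05,0.001,-1.21,1.73,2.79]
    - [0.03,0.05,0.001,-1.21,1.73,2.79]
    - [0.03,0.05,0.001,-1.21,1.73,2.79]
    - [0.03,0.05,0.001,-1.21,1.73,2.79]
    - [0.03,0.05,0.001,-1.21,1.73,2.79]
    - [0.03,0.05,0.001,-1.21,1.73,2.79]
    - [0.03,0.05,0.001,-1.21,1.73,2.79]
  jaw: 0

```text
time: 2.6
position: [0.5538, 0.0074, 0.417]
tool_rot: [0.877, 0.429, -0.194, 0.095]
ft_force: [0.4, -0.8, 0.0]
grip_width: 0.0006
grip_force: 0.0
```

Emit:
step_arm:
  rows:
    - [0.025,0.04,0,0,0,0]
    - [0.025,0.04,0,0,0,0]
    - [0.025,0.04,0,0,0,0]
    - [0,0,0,0,0,0]
    - [0,0,0,0,0,0]

```text
time: 3.22
position: [0.6276, 0.1254, 0.4164]
tool_rot: [0.877, 0.428, -0.195, 0.095]
ft_force: [0.1, 1.2, -0.5]
grip_width: 0.0006
grip_force: 0.0
```

Run:
```python
from plan import *
o=get_obs(); p,q=o["position"],o["tool_rot"]; print(o["time"],p,o["grip_width"],o["ft_force"])
x,z_=front((115,85),25); print(delta(p,q,x,z_,25))
c=camera("top"); W=cloud(c); Q=(W-O)@H; cv2.imwrite("pics/t2.png",cv2.resize(c["pixels"][150:290,200:390],(800,590),interpolation=cv2.INTER_CUBIC))
# refine holder: brass lip top and board
d=c["depth"]>0; low=d&(abs(Q[...,0])<.14)&(abs(Q[...,1])<.11)&(W[...,2]>.009)&(W[...,2]<.038)
k=cv2.morphologyEx(low.astype(np.uint8),cv2.MORPH_OPEN,np.ones((3,3)))>0
print(cv2.minAreaRect((Q[k][:,:2]*1000).astype(np.float32)))
```

```text
3.225 [0.62761269 0.12537927 0.41643239] 0.0005596090069439237 [ 0.05929799  1.2316318  -0.4544313 ]
(array([ 0.0009, -0.0023, -0.1703]), array([ 0. , -0.1, -0. ]))
((2.9033203125, 3.6872177124023438), (152.76866149902344, 203.56390380859375), 89.7547836303711)
```

View pics/t2.png

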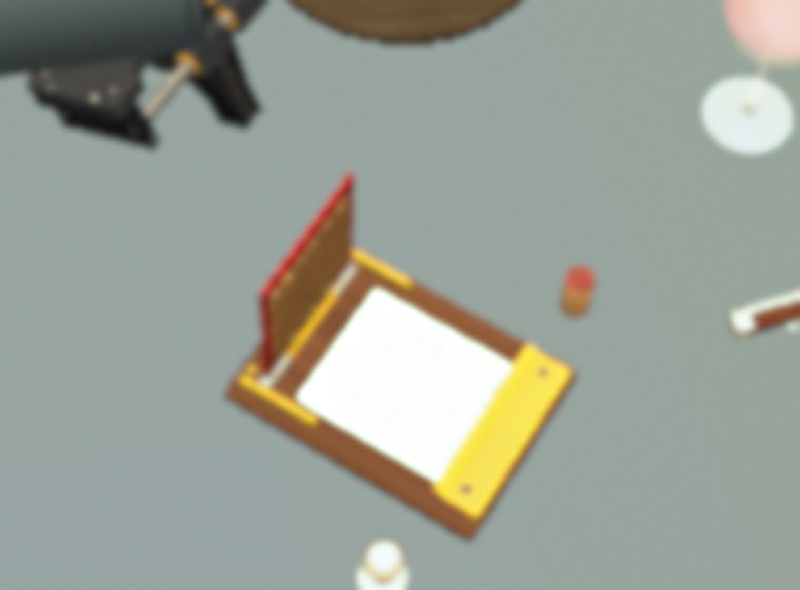

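Top view: flap upright at (310,270), lip at (505,430), gripper clear behind the flap at upper left, cork (578,290) and stopper (383,570) away from the path. Descend behind the flap.

Emit:
step_arm:
  rows:
    - [0,0,-0.04,0,0,0]
    - [0,0,-0.05,0,0,0]
    - [0,-0.001,-0.05,0,0,0]
    - [0,-0.001,-0.03,0,0,0]
    - [0,0,0,0,0,0]

```text
time: 3.9
position: [0.6266, 0.122, 0.2446]
tool_rot: [0.877, 0.427, -0.197, 0.093]
ft_force: [-0.3, 0.1, 0.5]
grip_width: 0.0003
grip_force: 0.0
```

Emit:
step_arm:
  rows:
    - [-0.0055,-0.007,0,0,0,0]
    - [-0.0055,-0.007,0.001,0,0,0]
    - [-0.0055,-0.007,0.001,0,0,0]
    - [-0.005,-0.007,0.001,0,0,0]
    - [-0.004,-0.005,0,0,0,0]
    - [-0.004,-0.005,0,0,0,0]

```text
time: 4.65
position: [0.5983, 0.0853, 0.2498]
tool_rot: [0.878, 0.428, -0.194, 0.095]
ft_force: [1.0, 1.4, -0.3]
grip_width: 0.0003
grip_force: 0.4
```

```bash
cat > fl.py <<'E'
from plan import *
def flap(n="scene"):
    c=camera(n); W=cloud(c); Q=(W-O)@H*1000; px=c["pixels"].astype(int); b,g,r=px[...,0],px[...,1],px[...,2]
    m=(c["depth"]>0)&(abs(Q[...,0])<130)&(abs(Q[...,1])<58)&(Q[...,2]>24)&(r-b>35)&(r-g>15)
    return c,Q,m
E
python3 - <<'E'
from fl import *
o=get_obs(); p=o["position"]; print(o["time"],p,o["ft_force"]); t=np.radians(25)
print("tip holder", H.T@(p-O)*1000-182.2*np.array([np.sin(t),0,np.cos(t)]))
for n in ["scene","top"]:
    c,Q,m=flap(n); q=Q[m&(Q[...,2]>45)]; a=np.polyfit(q[:,2],q[:,0],1); print(n,len(q),"theta",np.pi/2-np.arctan(-a[0]),"x at z=20",np.polyval(a,20),q[:,2].max())
    cv2.imwrite("pics/%s3.png"%n,cv2.resize(c["pixels"][130:290,190:390],(800,600)))
E
```

```text
4.65 [0.59829837 0.08526988 0.24984543] [ 0.9923937   1.37958408 -0.27162516]
tip holder [75.21312087  0.52541063 84.716156  ]
scene 1563 theta 1.674011763898644 x at z=20 53.82726142689459 286.39519637438576
top 352 theta 1.9280359971595102 x at z=20 25.88646336196389 287.282390751848
```

View pics/scene3.png

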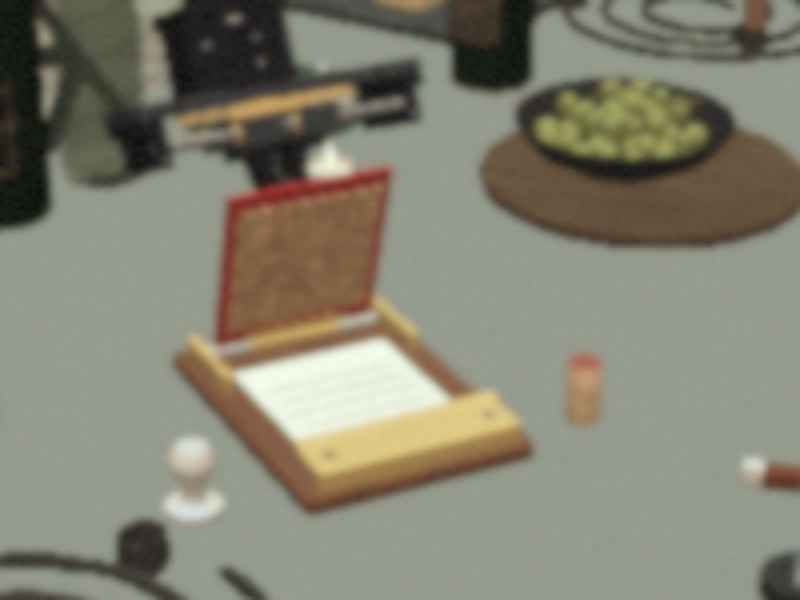

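The flap (300,255) is now leaning forward with the finger behind it at mid-width. Continuing the arc.

Emit:
step_arm:
  rows:
    - [-0.0036,-0.0045,-0.0015,0,0,0]
    - [-0.0036,-0.0045,-0.002,0,0,0]
    - [-0.0034,-0.0043,-0.0025,0,0,0]
    - [-0.0034,-0.0043,-0.0025,0,0,0]
    - [-0.003,-0.0039,-0.0032,0,0,0]
    - [-0.003,-0.0039,-0.0033,0,0,0]
    - [0,0,0,0,0,0]

```text
time: 5.62
position: [0.578, 0.0598, 0.2344]
tool_rot: [0.877, 0.428, -0.195, 0.094]
ft_force: [0.5, 0.2, -0.1]
grip_width: 0.0002
grip_force: 0.0
```

Run:
```python
from fl import *
o=get_obs(); p=o["position"]; print(o["time"],p,o["ft_force"]); t=np.radians(25)
print("tip holder", H.T@(p-O)*1000-182.2*np.array([np.sin(t),0,np.cos(t)]))
for n in ["scene","top"]:
    c,Q,m=flap(n); q=Q[m&(Q[...,2]>35)&(Q[...,2]<148)&(abs(Q[...,1])<54)]
    for _ in range(6):
        a=np.polyfit(q[:,0],q[:,2],1) if _ else np.polyfit(q[:,0],q[:,2],1); e=(q[:,2]-np.polyval(a,q[:,0]))/np.hypot(1,a[0]); q=q[abs(e)<max(5,2*e.std())] 
    print(n,len(q),"theta",np.arctan(-a[0]),"x at z=20",(20-a[1])/a[0],"edge x,z",q[:,0].min(),q[:,2].max())
    cv2.imwrite("pics/%s4.png"%n,cv2.resize(c["pixels"][130:290,190:390],(800,600)))
```

```text
5.625 [0.57803873 0.05975753 0.23440229] [ 0.50131869  0.1912937  -0.0814735 ]
tip holder [42.636042    0.78325771 69.27301487]
scene 610 theta 0.8299685534837297 x at z=20 77.87853178168842 edge x,z -12.428299469336155 120.99863113149745
top 543 theta 0.818489924473363 x at z=20 86.18115603333065 edge x,z -9.039870047571773 122.34006908131612
```

View pics/scene4.png

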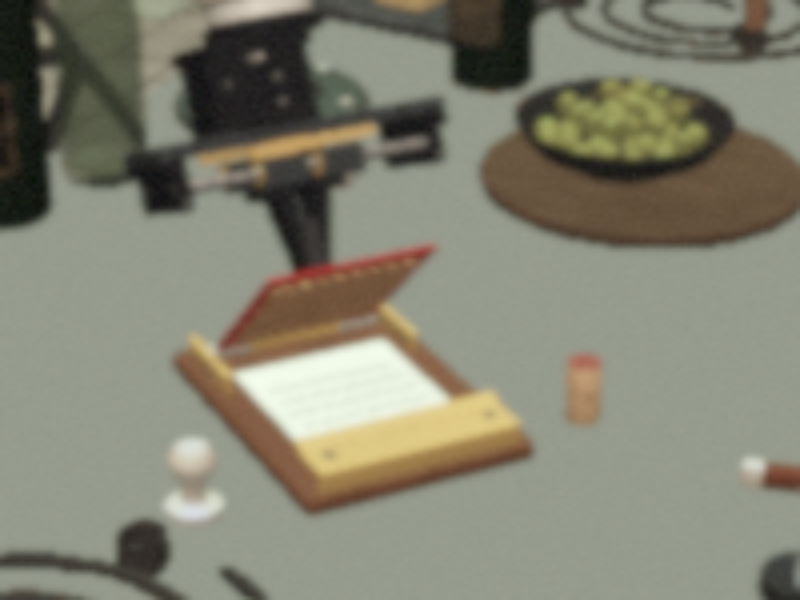

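Emit:
step_arm:
  rows:
    - [-0.0027,-0.0034,-0.004,0,0,0]
    - [-0.0026,-0.0034,-0.0041,0,0,0]
    - [-0.0022,-0.0028,-0.0047,0,0,0]
    - [-0.0022,-0.0028,-0.0048,0,0,0]
    - [-0.006,-0.0078,-0.0019,1.97,-1.54,0]
    - [-0.0061,-0.0077,-0.0018,1.97,-1.54,0]
    - [-0.0069,-0.0088,-0.0005,2.63,-2.05,0]
    - [-0.0069,-0.0088,-0.0005,2.63,-2.05,0]
    - [-0.0069,-0.0089,-0.0005,2.62,-2.06,0]
    - [0,0,0,0,0,0]

```text
time: 6.98
position: [0.5354, 0.0049, 0.212]
tool_rot: [0.896, 0.436, -0.079, 0.038]
ft_force: [-0.0, -0.7, 1.0]
grip_width: 0.0005
grip_force: 0.5
```

Emit:
step_arm:
  rows:
    - [-0.0067,-0.0086,-0.0018,2.63,-2.05,0]
    - [-0.0067,-0.0086,-0.0018,2.63,-2.05,0]
    - [-0.0068,-0.0087,-0.0018,2.62,-2.06,0]
    - [0,0,0,0,0,0]

```text
time: 7.48
position: [0.5155, -0.0206, 0.2064]
tool_rot: [0.899, 0.438, -0.001, -0.0]
ft_force: [-1.2, -1.0, 0.5]
grip_width: 0.0005
grip_force: 0.5
```

```bash
cat > chk.py <<'E'
from fl import *
import sys
o=get_obs(); p=o["position"]; d=R.from_quat(o["tool_rot"]).as_matrix()[:,2]
print(o["time"],p,"F",o["ft_force"].round(2),"tip holder", (H.T@(p+.1822*d-O)*1000).round(1), "d",(H.T@d).round(3))
for n in ["scene","top"]:
    c=camera(n); Q=(cloud(c)-O)@H*1000; px=c["pixels"].astype(int); b,g,r=px[...,0],px[...,1],px[...,2]
    m=(c["depth"]>0)&(abs(Q[...,0])<110)&(abs(Q[...,1])<54)&(Q[...,2]>16)&(Q[...,2]<70)&(r-g>60)
    q=Q[m]; 
    if len(q): a=np.polyfit(q[:,0],q[:,2],1); print(n,len(q),"theta",-a[0],"edge x",np.percentile(q[:,0],[1,5,95]),"z",np.median(q[:,2]),np.percentile(q[q[:,0]<-30,2],[20,50,80]) if (q[:,0]<-30).any() else "")
    cv2.imwrite("pics/%s_%s.png"%(n,sys.argv[1]),cv2.resize(c["pixels"][130:290,190:390],(800,600)))
E
python3 chk.py a
```

```text
7.475 [ 0.51553095 -0.02056536  0.20640029] F [-1.23 -0.97  0.54] tip holder [17.7  0.8 24.2] d [-0.001  0.001 -1.   ]
scene 673 theta 0.03112240484862786 edge x [-48.9636355  -45.51167708  60.91035197] z 26.601043081153406 [26.95353654 28.15456772 29.21338973]
top 377 theta 0.03107003358838041 edge x [-48.32814384 -46.49407224   1.15612315] z 26.023932693810316 [24.22830662 26.35222055 28.21310307]
```

View pics/scene_a.png

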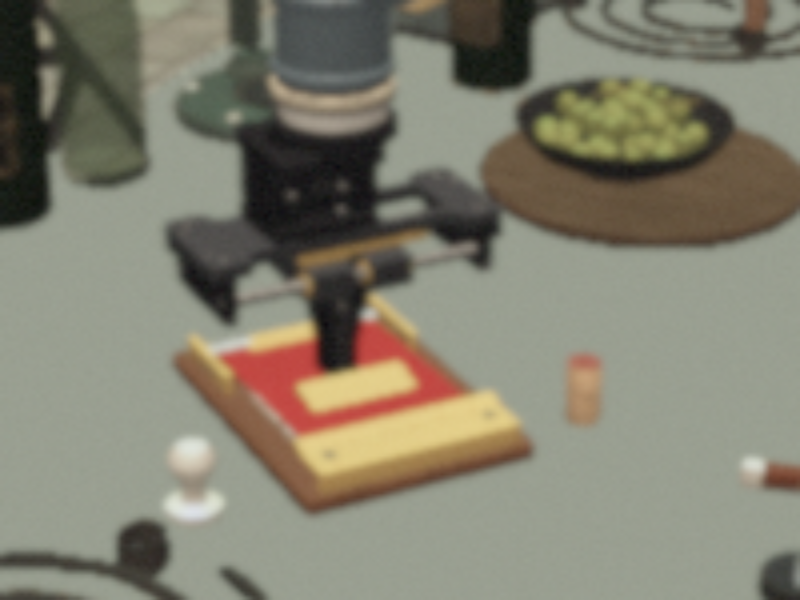

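The flap is nearly flat (red plate at (330,385)), thumb step (355,385) ahead of the finger, lip clear. Press down gently.

Emit:
step_arm:
  rows:
    - [0,0,-0.001,0,0,0]
    - [0,0,-0.001,0,0,0]
    - [0,0,-0.001,0,0,0]
    - [0,0,0,0,0,0]
    - [0,0,0,0,0,0]

```text
time: 8.2
position: [0.5158, -0.02, 0.2039]
tool_rot: [0.899, 0.439, 0.0, -0.0]
ft_force: [-2.2, -0.9, 6.0]
grip_width: 0.0004
grip_force: 2.8
```

Emit:
step_arm:
  rows:
    - [-0.0012,-0.0016,-0.0005,0,0,0]
    - [-0.0012,-0.0016,0,0,0,0]
    - [-0.0012,-0.0016,0,0,0,0]
    - [-0.0012,-0.0016,0,0,0,0]
    - [-0.0012,-0.0016,0,0,0,0]
    - [-0.0012,-0.0016,0,0,0,0]
    - [-0.0012,-0.0016,0,0,0,0]
    - [0,0,0,0,0,0]

```text
time: 9.2
position: [0.5075, -0.0308, 0.2037]
tool_rot: [0.899, 0.438, 0.001, -0.0]
ft_force: [-1.1, 2.2, 7.6]
grip_width: 0.0006
grip_force: 3.7
```

```bash
python3 chk.py b
```

```text
9.2 [ 0.50745254 -0.03079894  0.20366862] F [-1.05  2.2   7.64] tip holder [ 5.1  0.6 21.5] d [ 0.002 -0.    -1.   ]
scene 516 theta 0.011803973353853284 edge x [-40.47609718 -33.9620319   49.11652322] z 24.200726670996097 [22.59991492 23.96961838 25.22006246]
top 329 theta 0.00485195748543389 edge x [-58.23555634 -56.77582961 -15.18601026] z 22.204994302289727 [20.15653584 22.17901045 24.1347365 ]
```

Emit:
step_arm:
  rows:
    - [-0.0015,-0.002,0,0,0,0]
    - [-0.0015,-0.002,0,0,0,0]
    - [-0.0015,-0.002,0,0,0,0]
    - [-0.0015,-0.002,0,0,0,0]
    - [-0.0015,-0.002,0,0,0,0]
    - [-0.0015,-0.002,0,0,0,0]
    - [0,0,0,0,0,0]

```text
time: 10.18
position: [0.4983, -0.0428, 0.2036]
tool_rot: [0.899, 0.438, 0.0, -0.0]
ft_force: [-1.5, 1.5, 8.1]
grip_width: -0.0002
grip_force: 3.9
```

```bash
python3 chk.py c
```

```text
10.175 [ 0.49826694 -0.04279714  0.20363539] F [-1.52  1.49  8.09] tip holder [-10.1   0.6  21.4] d [ 0.001  0.    -1.   ]
scene 484 theta 0.035561841375338805 edge x [-40.89303901 -36.01234727  35.96972189] z 24.23445940683261 [23.11734142 24.56988425 25.8174373 ]
top 162 theta -0.031132460600844604 edge x [-58.06657151 -57.48264408 -28.25412217] z 22.146157730101425 [20.06047099 22.26282447 24.62585953]
```

View pics/scene_c.png

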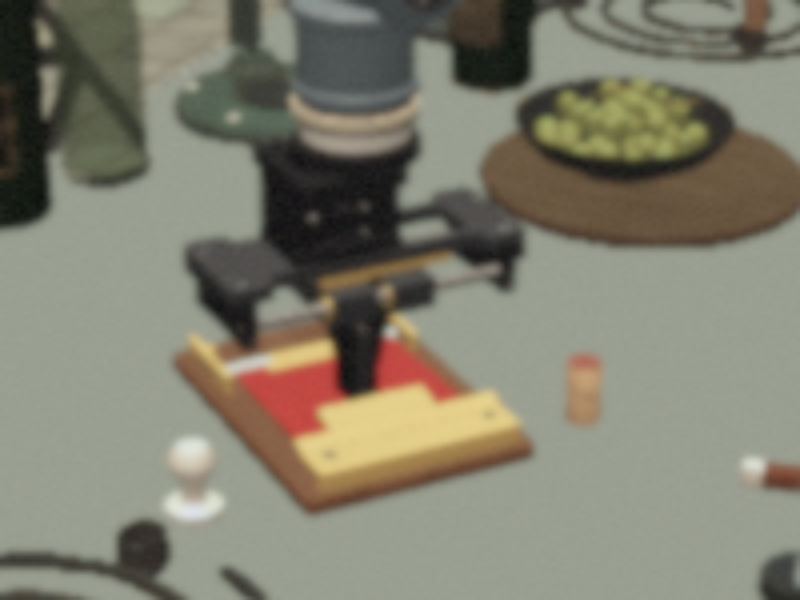

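The hinge has moved well along (pin left at (250,365)) and the free edge is at the lip with the flap flat. Push on until the stop.

Emit:
step_arm:
  rows:
    - [-0.0012,-0.0016,0,0,0,0]
    - [-0.0012,-0.0016,0,0,0,0]
    - [-0.0012,-0.0016,0,0,0,0]
    - [-0.0012,-0.0016,0,0,0,0]
    - [-0.0012,-0.0016,0,0,0,0]
    - [0,0,0,0,0,0]

```text
time: 11.02
position: [0.493, -0.0507, 0.2037]
tool_rot: [0.899, 0.438, 0.001, 0.0]
ft_force: [0.3, 2.8, 6.1]
grip_width: 0.0007
grip_force: 3.3
```

Emit:
step_arm:
  rows:
    - [-0.0012,-0.0016,0,0,0,0]
    - [-0.0006,-0.0008,0,0,0,0]
    - [0,0,0,0,0,0]

```text
time: 11.4
position: [0.4915, -0.0532, 0.2037]
tool_rot: [0.899, 0.438, 0.002, 0.001]
ft_force: [1.4, 2.8, 6.4]
grip_width: 0.0008
grip_force: 3.0
```

```bash
python3 chk.py d
```

```text
11.4 [ 0.49148367 -0.05320547  0.20367332] F [1.37 2.76 6.41] tip holder [-22.2  -1.   21.5] d [ 0.003 -0.003 -1.   ]
scene 459 theta 0.05922972308521883 edge x [-41.77392489 -35.61012596  29.79507042] z 24.132440458036754 [23.05231394 24.14948961 28.80224046]
top 65 theta 0.022896376543332663 edge x [-57.71535052 -57.34131711 -30.67164724] z 22.940419352925456 [19.65175932 22.9483419  24.47213059]
```

Emit:
step_arm:
  rows:
    - [-0.0009,-0.0012,0,0,0,0]
    - [-0.0009,-0.0012,0,0,0,0]
    - [-0.0009,-0.0012,0,0,0,0]
    - [0,0,0,0,0,0]

```text
time: 12.0
position: [0.4899, -0.0557, 0.2037]
tool_rot: [0.899, 0.437, 0.004, 0.001]
ft_force: [7.5, 12.2, 3.9]
grip_width: 0.0006
grip_force: 8.8
```

Emit:
step_arm:
  rows:
    - [-0.0006,-0.0008,0,0,0,0]
    - [-0.0006,-0.0008,0,0,0,0]
    - [0,0,0,0,0,0]

```text
time: 12.38
position: [0.4895, -0.0563, 0.2038]
tool_rot: [0.9, 0.436, 0.005, 0.001]
ft_force: [11.0, 20.5, 3.0]
grip_width: 0.0008
grip_force: 11.7
```

```bash
python3 chk.py e
```

```text
12.375 [ 0.48954481 -0.05625958  0.20375509] F [11.05 20.5   2.98] tip holder [-24.7  -2.   21.6] d [ 0.009 -0.006 -1.   ]
scene 461 theta 0.07369522604293985 edge x [-40.72498964 -36.28509594  28.43490335] z 24.19619870366896 [23.3613917  24.73805658 39.41977371]
top 59 theta 0.008669304458107383 edge x [-58.5071771  -57.01296195  31.54137951] z 21.87279005773557 [20.66340784 21.88890202 24.30674635]
```

View pics/scene_e.png

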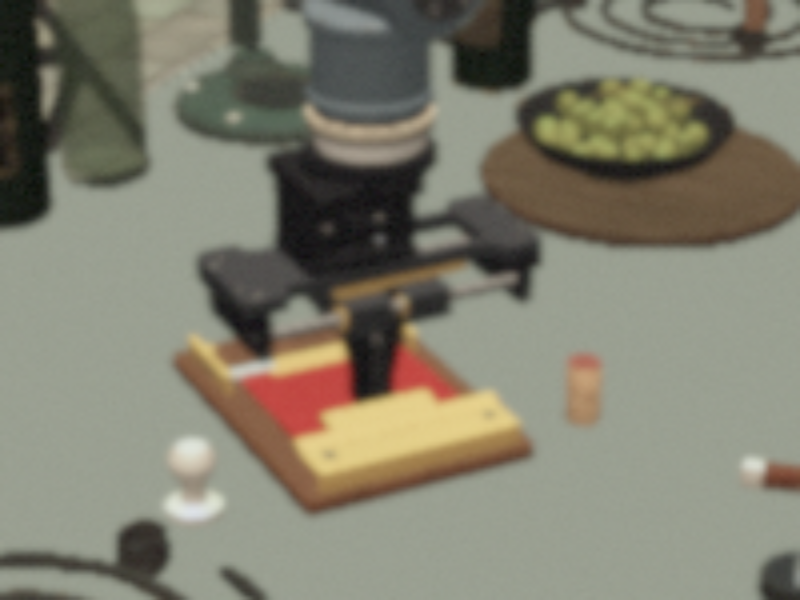

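Finger against the step with 23 N and not advancing: the front stop. Relieve the push, then lift off.

Emit:
step_arm:
  rows:
    - [0.0009,0.0012,0,0,0,0]
    - [0.0009,0.0012,0,0,0,0]
    - [0,0,0,0,0,0]
    - [0,0,0.003,0,0,0]
    - [0,0,0.004,0,0,0]
    - [0,0,0.01,0,0,0]
    - [0,0,0.03,0,0,0]
    - [0,0,0.05,0,0,0]
    - [0,0,0.05,0,0,0]
    - [0,0,0,0,0,0]
    - [0,0,0,0,0,0]

```text
time: 13.85
position: [0.488, -0.0563, 0.3497]
tool_rot: [0.899, 0.438, -0.0, -0.0]
ft_force: [0.3, 0.1, 0.6]
grip_width: 0.0004
grip_force: 0.0
```

```bash
python3 chk.py f
python3 - <<'E'
from plan import *
# pin / thumb-step position from the scene depth
c=camera("scene"); Q=(cloud(c)-O)@H*1000; px=c["pixels"].astype(int); b,g,r=px[...,0],px[...,1],px[...,2]
m=(c["depth"]>0)&(abs(Q[...,1])<50)&(abs(Q[...,0])<100)&(r-b>50)&(g>120)&(Q[...,2]>18)&(Q[...,2]<45)
x=Q[m][:,0]; print(np.histogram(x,np.arange(-100,100,10)))
E
```

```text
13.85 [ 0.48795437 -0.05630899  0.3496786 ] F [0.35 0.13 0.62] tip holder [-27.2   0.5 167.5] d [ 0.     0.001 -1.   ]
scene 558 theta 0.0389392802925833 edge x [-44.3480969  -38.72166979  30.15234408] z 25.752847219059795 [25.35239959 26.65440381 28.01266165]
top 616 theta 0.03680920565079038 edge x [-57.31239356 -50.55271857  31.29751348] z 24.502419925967022 [23.94840295 26.2867249  28.09816303]
(array([219, 109, 118, 118,  24, 106,  48,  15,   7,   0,   0,   0,  12,
        64,  52,   4,   4,   0,   1]), array([-100,  -90,  -80,  -70,  -60,  -50,  -40,  -30,  -20,  -10,    0,
         10,   20,   30,   40,   50,   60,   70,   80,   90]))
```

View pics/scene_f.png

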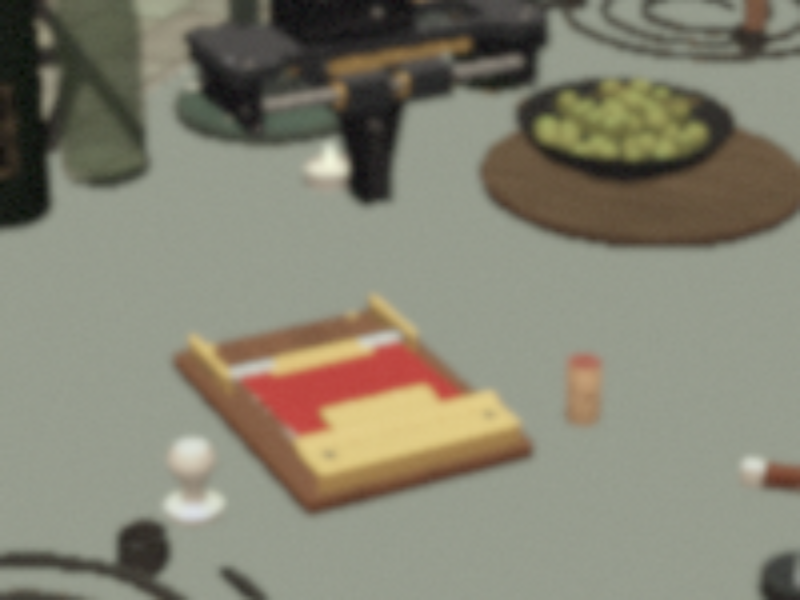

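The flap stays shut and tucked: angle about 0.038 rad, pin at x≈40–43 mm, so the slide is about 36 mm. The bystanders are unmoved and the gripper is clear.

```bash
python3 -c "
from rig import *
print(hand_in())"
```

```text
the job is handed in; nothing more can be done
None
```

I closed the holder and handed the job in. In the last pictures the flap stayed shut with the gripper clear: angle about 0.04 rad, slid about 36 mm to its stop, free edge under the lip, and the bystanders in view had not moved. The hand-in gave no verdict.

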